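# Reset the tripped cut-out under the push-latch flap

## Task

The band sealer has gone dead because one of the three thermal cut-outs in its grey supply box has tripped. Press the blue flap so that it pops open, push the reset button that stands out fully in, then push the flap shut and press it home until its latch holds it again by itself. Only push and press with the fingertips: nothing is to be picked up, and the tape roll, label roll and date stamp beside the box stay where they are.

Things in the scene. Friction and masses are not known exactly. Their poses are not given: they have to be found in the camera images.
- supply_box: grey box bolted to the bench, 190 (its y) x 150 (its x) x 70 mm high; origin below its middle, on the bench. Its x axis points to the hinge side, the robot's left, where two leads enter a grommet. In its top a well, x -35 to +52 mm, y -67 to +67 mm, is covered by the flap; on its deck three cut-outs stand in a row at x = +2 mm, y = -38, 0 and +38 mm
- flap_hinge (a point): middle of the flap's hinge axis, fixed on the box at x = +47 mm, y = 0, z = 67 mm; the axis runs along the box's y
- flap (a joint): angle of the blue flap (130 mm wide, 80 mm hinge to free edge, 4 mm thick) on its push-push latch. 0: shut, latched, flush with the box's top. Pressed to its stop at -0.072 rad (about 4.3 mm at the ribs, 2 to 6 N) and let go, it unlatches; a damped spring swings it up within 2 s to its stop at 1.75 rad, leaning slightly past upright
- flap_press (a point): point to press, on the flap's upper face among the four black ribs: 60 mm from the hinge axis, 20 mm from the free edge, 3 mm above the plane of the axis; it moves with the flap. To shut the flap, push its outer face over and down (under 4 N), press to the same stop and let go: it springs up to 0 and stays. One more press opens it again
- flap_edge (a point): middle of the flap's free edge, 80 mm from the hinge axis; it moves with the flap. Near it, in the middle of the flap's underside, a latch tongue stands out 25 mm
- reset_a (a joint): red reset button of one cut-out (which place in the row is whose varies): 0 to 0.001 m means tripped, it stands out about 7 mm from its steel collar with its white stem showing; 0.006 m means in, 1.5 mm proud of the collar. It needs 2 to 4 N straight down, and stays where it is left
- reset_a_top (a point): centre of that button's flat top (14 mm across): about 62 mm above the bench tripped, 56.5 mm when in, that is 8 and 13.5 mm below the top of the box; it moves with the button
- reset_b (a joint): red reset button of one cut-out (which place in the row is whose varies): 0 to 0.001 m means tripped, it stands out about 7 mm from its steel collar with its white stem showing; 0.006 m means in, 1.5 mm proud of the collar. It needs 2 to 4 N straight down, and stays where it is left
- reset_b_top (a point): centre of that button's flat top (14 mm across): about 62 mm above the bench tripped, 56.5 mm when in, that is 8 and 13.5 mm below the top of the box; it moves with the button
- reset_c (a joint): red reset button of one cut-out (which place in the row is whose varies): 0 to 0.001 m means tripped, it stands out about 7 mm from its steel collar with its white stem showing; 0.006 m means in, 1.5 mm proud of the collar. It needs 2 to 4 N straight down, and stays where it is left
- reset_c_top (a point): centre of that button's flat top (14 mm across): about 62 mm above the bench tripped, 56.5 mm when in, that is 8 and 13.5 mm below the top of the box; it moves with the button
- tape_roll: roll of brown tape lying flat, further right of the box, 96 mm across, 48 mm high; origin below its middle; leave it alone
- label_roll: roll of labels lying flat right of the box, 74 mm across, 30 mm high; origin below its middle; leave it alone
- date_stamp: wooden hand stamp standing right of the box, 27 x 46 mm, 70 mm high; origin below its middle; leave it alone

How it is judged:
By the outcome, as a careful person would: the job done as asked, in the order asked, and still so for the second after the job is handed in, with the robot touching nothing.
It also fails if it takes over 48 s, if anything falls off the work surface, if the arm or the gripper's body presses on something with over 40 N, if the wrist force passes 120 N, or if a joint passes its speed limit or range.

## Robot

A 7-joint arm with a two-finger parallel gripper is mounted at the origin on the work surface; the furniture and walls round the work are solid. World frame = base frame: x ahead of the robot, y to its left, z up, the work surface at z = 0. Lengths are in m, angles in degrees, forces in N, time in s.
With the tool pointing down it reaches from about 0.4 to 0.85 m from the base axis. Payload 10.4 kg.
Tool frame: the origin (TCP) lies midway between the tips of the shut fingers; the grasp point (between the pads) lies 19 mm behind it (bot.tcp_to_grasp is the distance from the TCP to the grasp point, in m); z points along the fingers, y is the line along which they close (so a half turn about z gives the same grasp; the last joint's range is limited). The gripper opens to 87 mm and grips with 3 to 60 N. Pads are 19 mm wide; open, the fingers measure 117 mm over their backs; the gripper's body (75 mm by 190 mm) begins 51 mm behind the grasp point.
Start: joints at [63.793, 19.034, -3.707, 83.658, 1.238, 77.344, -5.071], TCP at [0.263, -0.567, 0.223] pointing down, gripper open.
Joint ranges: [-148.97, 148.97], [-28.65, 121.19], [-84.17, 76.75], [9.2, 138.47], [-72.65, 252.65], [3.7, 117.97], [-149.18, 149.18]. Speed limits (degrees/s): [127.2, 127.2, 159.86, 159.86, 180, 180, 180].

## Interface

Orientations are given as [roll, pitch, yaw] about the fixed x, y, z axes, in that order (R = Rz(yaw) Ry(pitch) Rx(roll)).
In Python, from bench import bot, cams, models gives the robot as it stands.
- The arm moves only by the tool jog_arm, never from a script. Its argument "rows" is a list of rows, each a list of 2 entries, a list of its own where there are three numbers: the shift along the tool's x, y, z in m, then the turn, a rotation vector about the tool's x, y, z in rad. A call has 1 to 8 rows; each row is the pose to reach, as a shift and turn from the pose commanded when the call began, along the tool's axes at that moment; what a row does not reach only later rows make up. A row lasts 1/8 s, in which the tool goes at most 62.5 mm and 10.7 degrees, less where a joint would pass 70% of its speed; a pose out of reach is approached as far as the arm can. A call with a gripper value outside its range is refused whole. "hand" is the opening, from 0 (shut) to 1 (fully open), set as the call begins (left out, the last holds). The fingers move at their own pace and stop on an object; "grip_force" is the grip in N (left out, the last holds). Time passes only in rows, so rows that repeat a pose let the fingers close. It gives the time, the measured TCP pose, the force, the opening and the grip force at its end, in the units of the state.
- bot.observe(): the state, without advancing time (a new reading comes with each control period).
- cams.capture(name): name is "side" or "top" or "wrist"; returns a dict with "img" (400x640x3 uint8, red, green, blue), "intrinsics" (3x3 intrinsics, pixels), "D" ([k1, k2, p1, p2, k3] as OpenCV has them; the pictures are not rectified), "rvec" (rotation vector, rad) and "tvec" (3), from world to camera coordinates, as OpenCV has them. Camera axes: x right, y down, z forward; pixel columns grow to the right and rows downward; lengths in m; the calibration is good to about 2 mm. A picture is of the moment at which its call begins. There is no depth.
- bot.finish_job(): hands the job in; it is judged then, once.
Trained networks look in a picture, given as the dict that the camera call returned (one of the last four; its "shot" number tells which), for a name from the list of things; names that differ only in an ending like _2 or _b are one class to them, and where a whole thing is asked for, a point or a joint stands for the part that bears it (a point fixed in the world has none). Each returns a list of dicts, best first, with "confidence" (0 to 1); they miss things now and then, are a little off and sometimes report something else, mostly with a low value. They report only what shows in the picture. A call takes as long as a camera call.
- models.recognise(picture, query): "location" ([column, row] in pixels, amid what is visible of it).
- models.trace(picture, query): "pixels" (400x640 bool, what is visible of it) and "location" ([column, row] in pixels, amid what is visible of it).
- models.landmark_of(picture, query): "location" ([column, row] in pixels: a listed point, or the origin of a listed thing).
The state is a dict: "clock": time; "qpos": joint angles; "joint_vel": joint speeds; "tau": joint torques, N m; "ee_pos": TCP position; "tool_rot": TCP orientation; "contact_force": force on the tool from outside, world axes, zero at the start; "ft_torque": the same for the moment, N m; "grip_width": opening from 0.0 (shut) to 1.0 (fully open); "gripper_force": force on a finger pad.
Only numpy, scipy, OpenCV 4.12 (cv2) and the standard library are available. Lean on these libraries where they do the work, as an engineer would, in place of code of your own. Each camera call takes 0.05 s, during which the arm holds its last target. There are 200 camera calls.

## Working session

There is one attempt and no reset: what is moved stays moved. The work goes in short steps, Python scripts to look and compute and a tool call to move; the robot and the scene stay as the last step left them, time stands still between calls to the robot, and variables do not carry over. Pictures are saved under pics/ and viewed, at most 10 in all, crops included, and the job is handed in when it is done.

Besides the shell and the picture viewer there is one more tool, called in YAML: its name, and indented under it one key for each argument. jog_arm: Moves the arm, as the interface text tells. Its arguments: {"type":"object","properties":{"rows":{"type":"array","items":{"type":"array"}},"hand":{"type":"number"},"grip_force":{"type":"number"}},"required":["rows"]}

```bash
mkdir -p pics; cat > h.py <<'E'
import numpy as np, cv2
from bench import bot, cams, models
from scipy.spatial.transform import Rotation as R
def proj(p,P): return cv2.projectPoints(np.array(P,float).reshape(-1,3),p['rvec'],p['tvec'],p['intrinsics'],np.array(p['D']))[0].reshape(-1,2)
def onplane(p,uv,z):
    n=cv2.undistortPoints(np.array([[uv]],float),p['intrinsics'],np.array(p['D']))[0,0]
    M=cv2.Rodrigues(np.array(p['rvec']))[0]; c=-M.T@np.array(p['tvec']).ravel(); d=M.T@np.array([n[0],n[1],1]); return c+d*(z-c[2])/d[2]
def save(n,im): cv2.imwrite('pics/'+n,im[...,::-1])
E
python3 - <<'E'
from h import *
s=bot.observe(); print(s['clock'],s['ee_pos'],s['tool_rot'],s['grip_width'],s['contact_force'])
ims=[]
for n in ('side','top'):
    p=cams.capture(n); ims.append(p['img'])
    for q in ('supply_box','flap_press','flap_hinge','flap_edge','tape_roll','label_roll','date_stamp'):
        z={'supply_box':0,'flap_press':.07,'flap_hinge':.067,'flap_edge':.067}.get(q,0)
        for r in models.landmark_of(p,q)[:2]: print(n,q,np.round(r['location'],1),round(r['confidence'],2),np.round(onplane(p,r['location'],z),4))
save('a.png',cv2.resize(np.vstack(ims),(480,600)))
E
```

```text
0.0 [ 0.26309932 -0.56651167  0.2217697 ] [-1.79920417e+02  4.74757291e-03  2.49131857e+01] 0.9977767450692051 [-0.68077918 -0.8011801  -0.24666837]
side supply_box [339.4 230.7] 0.59 [ 0.4502 -0.076  -0.    ]
side flap_hinge [339.9 212.7] 0.59 [ 0.4456 -0.0393  0.067 ]
side flap_edge [350.8 193.9] 0.72 [ 0.4336 -0.1245  0.067 ]
side tape_roll [355.3 181.9] 0.95 [ 0.4424 -0.3249  0.    ]
side label_roll [341.2 195.1] 0.56 [ 0.4694 -0.2413  0.    ]
side label_roll [336.9 214.4] 0.53 [ 0.4659 -0.1438  0.    ]
top supply_box [310.3 221.2] 0.86 [ 0.4428 -0.085   0.    ]
top supply_box [317.3 215.4] 0.7 [ 0.4546 -0.0983  0.    ]
top flap_press [315.7 214.7] 0.95 [ 0.4437 -0.095   0.07  ]
top flap_hinge [283.8 211.7] 0.96 [ 0.4481 -0.0371  0.067 ]
top flap_edge [328.7 218.8] 0.76 [ 0.4373 -0.1187  0.067 ]
top tape_roll [428.  225.1] 0.83 [ 0.4408 -0.3163  0.    ]
top label_roll [383. 210.] 0.59 [ 0.4688 -0.2273  0.    ]
top date_stamp [282.5 211.7] 0.67 [ 0.4602 -0.03    0.    ]
top date_stamp [370.2 235.6] 0.52 [ 0.4175 -0.2021  0.    ]
```

View pics/a.png

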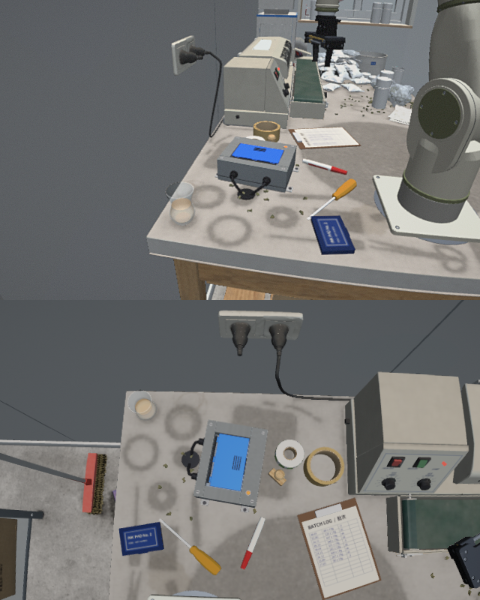

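Side view shows the box with the flap shut, and the top view shows the blue flap around (315,215) in full-size pixels. The tape roll, label roll and stamp are to its right, and the sealer is behind at the right. I'll fit the box pose.

```bash
cat >> h.py <<'E'
def box():
    import json; b=json.load(open('box.json')); return np.array(b[:2]),b[2]
def goto(bx,by,z,tilt=0,flip=0):
    """tool target in box coords (x,y), world z; tool z leans (tilt deg) toward box +x below; tool y along box +-y"""
    c,yaw=box(); B=R.from_euler('z',yaw,degrees=True)
    P=np.r_[c,0]+B.apply([bx,by,z])
    t=np.radians(tilt); zt=np.array([np.sin(t),0,-np.cos(t)]); yt=np.array([0,-1. if flip else 1.,0]); xt=np.cross(yt,zt)
    return P,B*R.from_matrix(np.c_[xt,yt,zt])
def rel(P,Q,P0=None,Q0=None):
    s=bot.observe()
    if P0 is None: P0=np.array(s['ee_pos']);Q0=R.from_euler('xyz',s['tool_rot'],degrees=True)
    return np.round(Q0.inv().apply(P-P0),4).tolist(),np.round((Q0.inv()*Q).as_rotvec(),4).tolist()
E
python3 - <<'E'
from h import *
from scipy.optimize import minimize, least_squares
import json
T=[];C=[]
ps={n:cams.capture(n) for n in('top','side')}
Q={}
for n,p in ps.items():
    h=cv2.cvtColor(p['img'],cv2.COLOR_RGB2HSV); m=cv2.inRange(h,(100,140,100),(125,255,255))
    k,l,st,cc=cv2.connectedComponentsWithStats(m)
    c0=proj(p,[.4445,-.08,.07])[0]; i=[j for j in range(1,k) if st[j,4]>200]
    i=min(i,key=lambda j:np.hypot(*(cc[j]-c0))); m=cv2.morphologyEx((l==i).astype(np.uint8),cv2.MORPH_CLOSE,np.ones((9,9)))
    ct=max(cv2.findContours(m,0,1)[0],key=len); hu=cv2.convexHull(ct).reshape(-1,2)
    w=np.array([onplane(p,u,.07) for u in hu])[:,:2].astype(np.float32)
    r=cv2.minAreaRect(w*1000); print(n,st[i],r); Q[n]=(cv2.convexHull(ct),p)
def res(v):
    e=[]
    for n,(hu,p) in Q.items():
        B=R.from_euler('z',v[2],degrees=True)
        P=B.apply([[.047,-.065,.07],[.047,.065,.07],[-.033,.065,.07],[-.033,-.065,.07]])+[v[0],v[1],0]
        P=np.vstack([np.linspace(P[i],P[(i+1)%4],8) for i in range(4)])
        e+=[cv2.pointPolygonTest(hu.astype(np.float32),tuple(map(float,u)),True) for u in proj(p,P)]
    return e
for keys in(['top'],['side'],['top','side']):
    Qs=Q; Q={k:Qs[k] for k in keys}
    f=least_squares(res,[.444,-.085,97],x_scale=[.01,.01,5],diff_step=1e-3,loss='soft_l1'); print(keys,f.x,f.cost); Q=Qs
    if keys==['top']: json.dump(list(f.x),open('box.json','w'))
s=bot.observe()
for fl in(0,1):
    P,O=goto(-.013,0,.13,0,fl); print(fl,P,rel(P,O))
E
```

```text
top [ 278  178   55   76 2914] ((442.6601257324219, -75.88395690917969), (79.17335510253906, 129.953369140625), 81.8974609375)
side [ 309  191   69   27 1139] ((442.82568359375, -72.14434814453125), (80.32002258300781, 129.91087341308594), 81.69318389892578)
['top'] [ 0.44170806 -0.08288582 81.48758808] 11.247254320903675
['side'] [ 4.41631539e-01 -7.98779324e-02  8.19753565e+01] 4.858887153171219
['top', 'side'] [ 0.44158991 -0.08236766 81.68462065] 19.16290526460127
0 [ 0.43978375 -0.09574261  0.13      ] ([0.3585, -0.353, 0.0926], [0.0001, -0.0001, 2.1542])
1 [ 0.43978375 -0.09574261  0.13      ] ([0.3585, -0.353, 0.0926], [0.0001, 0.0001, -0.9874])
```

```bash
echo '[0.4416,-0.0824,81.7]'>box.json; python3 - <<'E'
from h import *
P,O=goto(-.013,0,.15,0,1)
s=bot.observe();P0=np.array(s['ee_pos'])
for w in ([.28,-.42,.23],[.30,-.28,.23],[.38,-.15,.2],P): print(rel(np.array(w),O))
E
```

```text
([0.077, -0.1262, -0.0074], [0.0001, 0.0001, -0.9911])
([0.1541, -0.2447, -0.0074], [0.0001, 0.0001, -0.9911])
([0.2814, -0.3289, 0.0226], [0.0001, 0.0001, -0.9911])
([0.3587, -0.3534, 0.0726], [0.0001, 0.0001, -0.9911])
```

jog_arm:
  rows:
    - [[0.026,-0.042,-0.005],[0,0,-0.16]]
    - [[0.052,-0.084,-0.007],[0,0,-0.32]]
    - [[0.077,-0.126,-0.007],[0,0,-0.48]]
    - [[0.102,-0.165,-0.007],[0,0,-0.64]]
    - [[0.128,-0.205,-0.007],[0,0,-0.8]]
    - [[0.154,-0.245,-0.007],[0,0,-0.991]]
    - [[0.197,-0.273,0.003],[0,0,-0.991]]
    - [[0.24,-0.301,0.013],[0,0,-0.991]]
  hand: 0
  grip_force: 10

```text
clock: 1.9
ee_pos: [0.3548, -0.1915, 0.2098]
tool_rot: [179.9, 0.1, 81.7]
contact_force: [1.0, 0.8, 0.6]
grip_width: 0.177
gripper_force: 0.0
```

```bash
python3 - <<'E'
from h import *
for z in(.15,.085): print(rel(*goto(-.013,0,z,0,1)))
s=bot.observe(); print(s['qpos'])
E
```

```text
([0.1076, 0.07, 0.0597], [0.0013, 0.0012, -0.0005])
([0.1076, 0.0699, 0.1247], [0.0013, 0.0012, -0.0005])
[ 50.21102467  -8.19197937 -25.65348059 114.27445949  -3.65328259
  73.0602678   17.51746474]
```

jog_arm:
  rows:
    - [[0.04,0.025,0.02],[0,0,0]]
    - [[0.08,0.05,0.045],[0,0,0]]
    - [[0.1076,0.07,0.08],[0,0,0]]
    - [[0.1076,0.07,0.11],[0,0,0]]
    - [[0.1076,0.07,0.127],[0,0,0]]
    - [[0.1076,0.07,0.13],[0,0,0]]
    - [[0.1076,0.07,0.13],[0,0,0]]

```text
clock: 2.78
ee_pos: [0.4394, -0.0969, 0.0804]
tool_rot: [179.9, 0.0, 81.6]
contact_force: [1.2, -0.2, -0.1]
grip_width: 0.006
gripper_force: 0.0
```

```bash
python3 - <<'E'
from h import *
p=cams.capture('top');q=cams.capture('side'); print(rel(*goto(-.013,0,.065,0,1)))
save('b.png',np.vstack([p['img'][130:290,200:400],q['img'][110:270,260:460]]).repeat(2,0).repeat(2,1)[:600])
E
```

```text
([0.0017, -0.0002, 0.0156], [0.0018, 0.0007, -0.0008])
```

View pics/b.png

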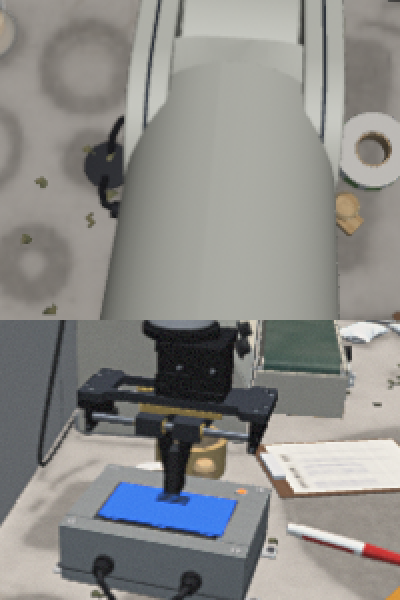

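jog_arm:
  rows:
    - [[0.001,0,0.008],[0,0,0]]
    - [[0.001,0,0.011],[0,0,0]]
    - [[0.001,0,0.013],[0,0,0]]
    - [[0.001,0,0.015],[0,0,0]]
    - [[0.001,0,0.017],[0,0,0]]
    - [[0.001,0,0.017],[0,0,0]]

```text
clock: 3.62
ee_pos: [0.4398, -0.0957, 0.0645]
tool_rot: [180.0, 0.1, 81.7]
contact_force: [-10.6, 1.7, 29.6]
grip_width: 0.005
gripper_force: 15.0
```

jog_arm:
  rows:
    - [[0,0,-0.02],[0,0,0]]
    - [[-0.03,0,-0.06],[0,0,0]]
    - [[-0.08,0,-0.1],[0,0,0]]
    - [[-0.13,0,-0.13],[0,0,0]]
    - [[-0.16,0,-0.15],[0,0,0]]
    - [[-0.16,0,-0.15],[0,0,0]]
    - [[-0.16,0,-0.15],[0,0,0]]
    - [[-0.16,0,-0.15],[0,0,0]]

```text
clock: 4.62
ee_pos: [0.416, -0.2524, 0.2118]
tool_rot: [-179.9, -0.0, 81.8]
contact_force: [0.0, 0.0, -0.1]
grip_width: 0.005
gripper_force: 0.0
```

jog_arm:
  rows:
    - [[0,0,0],[0,0,0]]
    - [[0,0,0],[0,0,0]]
    - [[0,0,0],[0,0,0]]
    - [[0,0,0],[0,0,0]]
    - [[0,0,0],[0,0,0]]
    - [[0,0,0],[0,0,0]]

```text
clock: 5.38
ee_pos: [0.416, -0.2538, 0.2126]
tool_rot: [180.0, 0.0, 81.7]
contact_force: [-0.2, 0.3, 0.3]
grip_width: 0.005
gripper_force: 0.0
```

```bash
python3 - <<'E'
from h import *
ims=[]
c,yaw=box(); B=R.from_euler('z',yaw,degrees=True)
for n in('top','side','wrist'):
    p=cams.capture(n)
    for q in('reset_a_top','reset_b_top','reset_c_top'):
        for r in models.landmark_of(p,q):
            w=onplane(p,r['location'],.058)-[*c,0]; print(n,q,np.round(r['location']),round(r['confidence'],2),np.round(B.inv().apply(w),4))
    P=[B.apply([.002,y,.058])+[*c,0] for y in(-.038,0,.038)]; u=proj(p,P); print(n,u.round())
    x,y=np.clip(u.mean(0),[65,50],[575,350]).astype(int); im=p['img'][y-50:y+50,x-65:x+65]; ims.append(cv2.resize(im,(390,300),interpolation=cv2.INTER_CUBIC))
ims.append(cv2.resize(p['img'],(390,300)))
save('c.png',np.vstack([np.hstack(ims[:2]),np.hstack(ims[2:])]))
print(bot.observe()['clock'])
E
```

```text
top reset_a_top [311. 197.] 0.47 [ 0.0022 -0.0369  0.058 ]
top reset_b_top [306. 216.] 0.45 [0.0044 0.0003 0.058 ]
top reset_b_top [383. 211.] 0.43 [-0.1328 -0.0342  0.058 ]
top reset_c_top [304. 236.] 0.4 [0.0027 0.0373 0.058 ]
top [[311. 197.]
 [308. 217.]
 [304. 237.]]
side [[327. 204.]
 [344. 207.]
 [362. 210.]]
wrist reset_a_top [359.   7.] 0.67 [ 0.0069 -0.0398  0.058 ]
wrist reset_b_top [324.  11.] 0.48 [ 0.0032 -0.0058  0.058 ]
wrist reset_c_top [280.  16.] 0.67 [-0.0011  0.0373  0.058 ]
wrist [[357.  13.]
 [318.  13.]
 [279.  13.]]
5.975
```

View pics/c.png

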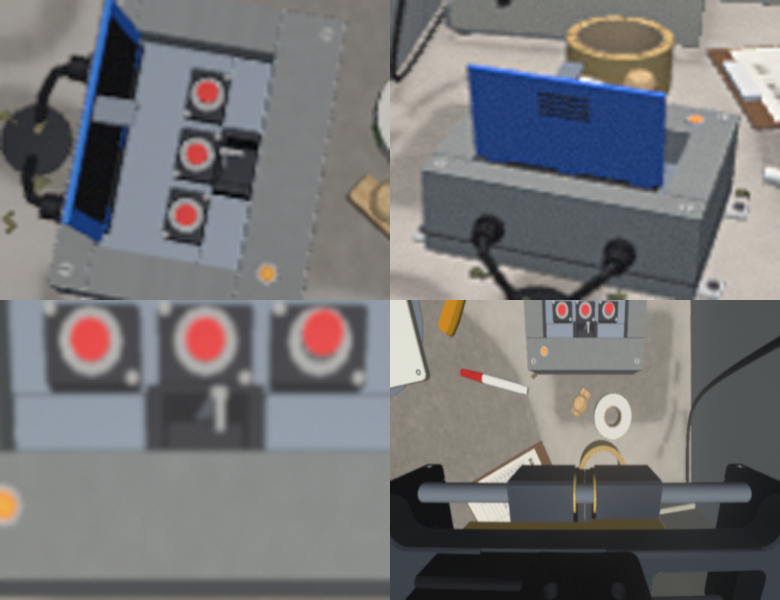

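Flap is up. In the wrist view the right-hand button, near (357,8) full-size and at box y = -38, sits raised off its collar. The other two are centred in theirs, so that is the tripped one.

```bash
python3 - <<'E'
from h import *
p=cams.capture('wrist'); M=cv2.Rodrigues(np.array(p['rvec']))[0]; cw=-M.T@np.array(p['tvec']).ravel()
s=bot.observe(); Q0=R.from_euler('xyz',s['tool_rot'],degrees=True)
ct=Q0.inv().apply(cw-np.array(s['ee_pos'])); print('cam in tool',ct)
for t in(20,25,30):
    e=.0095; a=np.radians(t); x=.001+e*np.cos(a)
    P,O=goto(x,-.038,.06+e*np.sin(a),t,1); c,y=box()
    print(t,'cam in box',R.from_euler('z',-y,degrees=True).apply(P+O.apply(ct)-[*c,0]))
    for z in(.16,.08,.07,.0655,.055): print(z,rel(*goto(x,-.038,z+e*np.sin(a),t,1)))
E
```

```text
cam in tool [ 0.06659375  0.00158986 -0.16183056]
20 cam in box [ 0.01715542 -0.03958986  0.23809658]
0.16 ([0.1832, 0.0386, 0.0493], [0.0001, 0.3491, -0.0001])
0.08 ([0.1832, 0.0386, 0.1293], [0.0001, 0.3491, -0.0001])
0.07 ([0.1832, 0.0386, 0.1393], [0.0001, 0.3491, -0.0001])
0.0655 ([0.1832, 0.0386, 0.1438], [0.0001, 0.3491, -0.0001])
0.055 ([0.1832, 0.0386, 0.1543], [0.0001, 0.3491, -0.0001])
25 cam in box [ 0.0015718  -0.03958986  0.23882691]
0.16 ([0.1828, 0.0386, 0.0485], [0.0001, 0.4364, -0.0001])
0.08 ([0.1828, 0.0386, 0.1285], [0.0001, 0.4364, -0.0001])
0.07 ([0.1828, 0.0386, 0.1385], [0.0001, 0.4364, -0.0001])
0.0655 ([0.1828, 0.0386, 0.143], [0.0001, 0.4364, -0.0001])
0.055 ([0.1828, 0.0386, 0.1535], [0.0001, 0.4364, -0.0001])
30 cam in box [-0.01401616 -0.03958986  0.23819625]
0.16 ([0.1825, 0.0386, 0.0478], [0.0001, 0.5236, -0.0001])
0.08 ([0.1825, 0.0386, 0.1278], [0.0001, 0.5236, -0.0001])
0.07 ([0.1825, 0.0386, 0.1378], [0.0001, 0.5236, -0.0001])
0.0655 ([0.1825, 0.0386, 0.1423], [0.0001, 0.5236, -0.0001])
0.055 ([0.1825, 0.0386, 0.1528], [0.0001, 0.5236, -0.0001])
```

jog_arm:
  rows:
    - [[0.05,0.01,0.01],[0,0.15,0]]
    - [[0.1,0.02,0.03],[0,0.3,0]]
    - [[0.15,0.0386,0.05],[0,0.349,0]]
    - [[0.183,0.0386,0.07],[0,0.349,0]]
    - [[0.183,0.0386,0.1],[0,0.349,0]]
    - [[0.183,0.0386,0.125],[0,0.349,0]]
    - [[0.183,0.0386,0.137],[0,0.349,0]]
    - [[0.183,0.0386,0.137],[0,0.349,0]]

```text
clock: 7.02
ee_pos: [0.4804, -0.0782, 0.0753]
tool_rot: [-179.9, -20.0, 81.7]
contact_force: [0.0, -0.7, -0.1]
grip_width: 0.005
gripper_force: 0.0
```

```bash
python3 - <<'E'
from h import *
p=cams.capture('top');q=cams.capture('side');w=cams.capture('wrist')
for z in(.068,.0587): print(rel(*goto(.0099,-.038,z,20,1)))
save('d.png',np.hstack([cv2.resize(q['img'][130:260,280:430],(390,338)),cv2.resize(w['img'][:,:],(390,338))]))
E
```

```text
([-0.0026, -0.0007, 0.0081], [0.0015, 0.0005, 0.0002])
([-0.0058, -0.0007, 0.0168], [0.0015, 0.0005, 0.0002])
```

View pics/d.png

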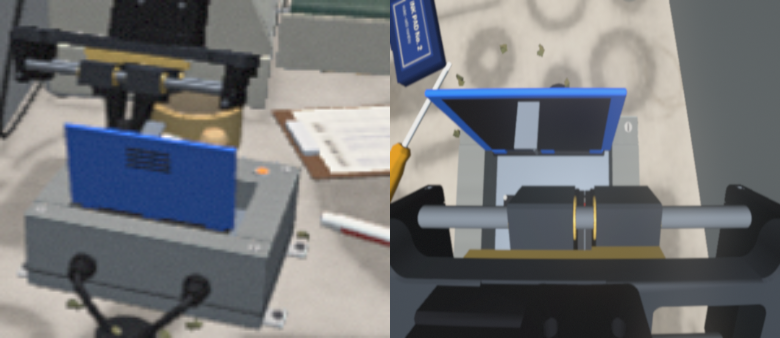

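Fingers are in the well behind the flap, over its far end (the y = -38 button) and clear of flap and tongue. Pressing now.

jog_arm:
  rows:
    - [[-0.0026,0,0.008],[0,0,0]]
    - [[-0.004,0,0.011],[0,0,0]]
    - [[-0.005,0,0.014],[0,0,0]]
    - [[-0.0058,0,0.0165],[0,0,0]]
    - [[-0.006,0,0.0172],[0,0,0]]
    - [[-0.006,0,0.0172],[0,0,0]]

```text
clock: 7.92
ee_pos: [0.4813, -0.0783, 0.059]
tool_rot: [180.0, -20.0, 81.7]
contact_force: [-7.1, -2.5, 22.9]
grip_width: 0.009
gripper_force: 11.5
```

jog_arm:
  rows:
    - [[0.0103,0,-0.0282],[0,0,0]]
    - [[0.024,0,-0.066],[0,0,0]]
    - [[0.04,0,-0.11],[0,0,0]]
    - [[0.02,0,-0.13],[0,-0.1,0]]
    - [[-0.02,0,-0.145],[0,-0.2,0]]
    - [[-0.059,0,-0.16],[0,-0.349,0]]
    - [[-0.089,0,-0.171],[0,-0.349,0]]
    - [[-0.089,0,-0.171],[0,-0.349,0]]

```text
clock: 8.93
ee_pos: [0.4592, -0.2207, 0.1872]
tool_rot: [-179.9, 0.0, 81.5]
contact_force: [-0.0, -0.3, 0.7]
grip_width: 0.005
gripper_force: 0.0
```

```bash
python3 - <<'E'
from h import *
p=cams.capture('wrist'); t=cams.capture('top')
c,yaw=box(); B=R.from_euler('z',yaw,degrees=True)
ims=[]
for q in(p,t):
    u=proj(q,[B.apply([.002,0,.058])+[*c,0]])[0]; print(u)
    x,y=np.clip(u,[65,50],[575,350]).astype(int); ims.append(cv2.resize(q['img'][y-50:y+50,x-65:x+65],(390,300),interpolation=cv2.INTER_CUBIC))
save('e.png',np.hstack(ims)); s=bot.observe(); print(s['clock'],s['ee_pos'],s['tool_rot'],s['qpos'])
E
```

```text
[276.51094728  49.0449875 ]
[307.64623822 216.57536937]
9.025 [ 0.4599844  -0.21822144  0.18727039] [-1.79968567e+02 -3.41233117e-02  8.16752223e+01] [ 47.63939214   7.9022282  -29.46444071 102.43565264   4.07773452
  70.75588252   8.73521027]
```

View pics/e.png

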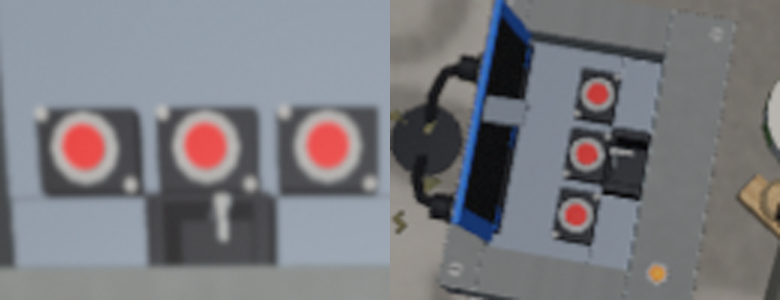

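All three buttons now sit alike, centred in their collars. Next I go over the flap to the hinge side.

```bash
python3 - <<'E'
from h import *
for a in((-.05,0,.23),(.06,0,.23),(.115,0,.22),(.115,0,.125)): print(rel(*goto(*a,0,1)))
P0,Q0=goto(.115,0,.125,0,1)
for th,r in((90,.058),(78,.061),(66,.064),(56,.067),(46,.068),(36,.068),(27,.068),(18,.068),(10,.068),(4,.068),(0,.068),(-4.5,.068)):
    t=np.radians(th); x=.047-r*np.cos(t)+.003*np.sin(t)+.0095; z=.067+r*np.sin(t)+.003*np.cos(t)
    print(th,round(x-.115,4),round(.125-z,4))
E
```

```text
([0.0818, -0.0379, -0.0427], [-0.0005, -0.0006, -0.0004])
([0.1918, -0.0379, -0.0426], [-0.0005, -0.0006, -0.0004])
([0.2467, -0.0379, -0.0326], [-0.0005, -0.0006, -0.0004])
([0.2467, -0.0379, 0.0624], [-0.0005, -0.0006, -0.0004])
90 -0.0555 0.0
78 -0.0682 -0.0023
66 -0.0818 -0.0017
56 -0.0935 0.0008
46 -0.1036 0.007
36 -0.1117 0.0156
27 -0.1177 0.0245
18 -0.1222 0.0341
10 -0.1249 0.0432
4 -0.1261 0.0503
0 -0.1265 0.055
-4.5 -0.1265 0.0603
```

jog_arm:
  rows:
    - [[0.03,-0.015,-0.03],[0,0,0]]
    - [[0.08,-0.038,-0.045],[0,0,0]]
    - [[0.135,-0.038,-0.045],[0,0,0]]
    - [[0.19,-0.038,-0.045],[0,0,0]]
    - [[0.235,-0.038,-0.035],[0,0,0]]
    - [[0.247,-0.038,0.01],[0,0,0]]
    - [[0.247,-0.038,0.055],[0,0,0]]
    - [[0.247,-0.038,0.062],[0,0,0]]

```text
clock: 10.02
ee_pos: [0.4561, 0.0321, 0.1234]
tool_rot: [-179.7, 0.0, 81.8]
contact_force: [0.5, -0.6, -0.0]
grip_width: 0.005
gripper_force: 0.0
```

```bash
python3 - <<'E'
from h import *
print(rel(*goto(.115,0,.125,0,1)))
E
```

```text
([-0.0004, 0.0022, -0.0016], [-0.0048, 0.0, 0.0016])
```

jog_arm:
  rows:
    - [[-0.02,0.002,-0.001],[0,0,0]]
    - [[-0.036,0.002,-0.001],[0,0,0]]
    - [[-0.048,0.002,-0.001],[0,0,0]]
    - [[-0.056,0.002,-0.002],[0,0,0]]
    - [[-0.068,0.002,-0.004],[0,0,0]]
    - [[-0.082,0.002,-0.003],[0,0,0]]
    - [[-0.094,0.002,-0.001],[0,0,0]]
    - [[-0.104,0.002,0.005],[0,0,0]]

```text
clock: 11.02
ee_pos: [0.4451, -0.0728, 0.1204]
tool_rot: [180.0, 0.0, 81.7]
contact_force: [0.4, 1.5, 0.1]
grip_width: 0.004
gripper_force: 0.9
```

```bash
python3 - <<'E'
from h import *
q=cams.capture('side')
for a in((-.0025,0,.1094),(-.0115,0,.07),(-.0115,0,.064)): print(rel(*goto(*a,0,1)))
save('f.png',cv2.resize(q['img'][110:260,260:460],(600,450)))
E
```

```text
([-0.0112, -0.0016, 0.0101], [-0.0008, 0.0005, -0.0019])
([-0.0201, -0.0016, 0.0495], [-0.0008, 0.0005, -0.0019])
([-0.0201, -0.0016, 0.0555], [-0.0008, 0.0005, -0.0019])
```

View pics/f.png

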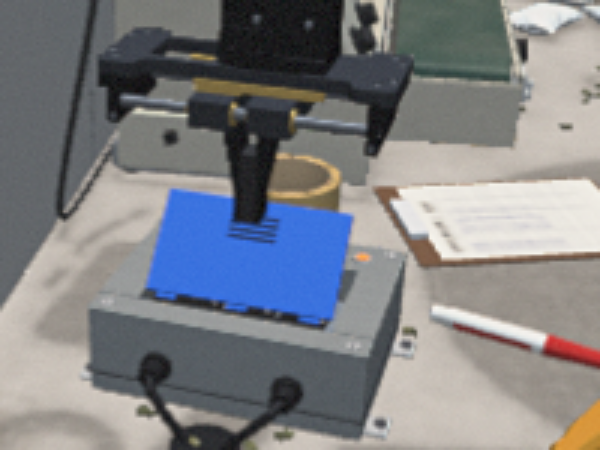

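Flap is at about 50 degrees with the fingertips on the ribs, well centred. I'll carry on down.

jog_arm:
  rows:
    - [[-0.008,-0.001,0.007],[0,0,0]]
    - [[-0.014,-0.001,0.016],[0,0,0]]
    - [[-0.018,-0.001,0.025],[0,0,0]]
    - [[-0.02,-0.001,0.034],[0,0,0]]
    - [[-0.0205,-0.001,0.042],[0,0,0]]
    - [[-0.0205,-0.001,0.046],[0,0,0]]
    - [[-0.0205,-0.001,0.049],[0,0,0]]
    - [[-0.0205,-0.001,0.049],[0,0,0]]

```text
clock: 12.08
ee_pos: [0.4414, -0.0927, 0.0716]
tool_rot: [180.0, 0.1, 81.7]
contact_force: [-0.3, -3.6, 4.7]
grip_width: 0.004
gripper_force: 2.4
```

```bash
python3 - <<'E'
from h import *
print(rel(*goto(-.012,0,.064,0,1)))
E
```

```text
([-0.0018, -0.0013, 0.0076], [0.0005, 0.001, -0.0002])
```

jog_arm:
  rows:
    - [[-0.001,0,0.002],[0,0,0]]
    - [[-0.001,0,0.004],[0,0,0]]
    - [[-0.001,0,0.006],[0,0,0]]
    - [[-0.001,0,0.008],[0,0,0]]
    - [[-0.001,0,0.008],[0,0,0]]
    - [[-0.001,0,0.008],[0,0,0]]

```text
clock: 12.82
ee_pos: [0.442, -0.093, 0.0651]
tool_rot: [179.9, 0.0, 81.7]
contact_force: [-6.7, -0.4, 26.6]
grip_width: 0.006
gripper_force: 13.3
```

At the stop with 27 N. I'll release straight up and check.

jog_arm:
  rows:
    - [[0,0,-0.012],[0,0,0]]
    - [[0,0,-0.03],[0,0,0]]
    - [[0,0,-0.06],[0,0,0]]
    - [[-0.03,0,-0.11],[0,0,0]]
    - [[-0.08,0,-0.14],[0,0,0]]
    - [[-0.13,0,-0.16],[0,0,0]]
    - [[-0.18,0,-0.16],[0,0,0]]
    - [[-0.18,0,-0.16],[0,0,0]]

```text
clock: 13.82
ee_pos: [0.4133, -0.2746, 0.2227]
tool_rot: [-179.9, -0.0, 81.3]
contact_force: [0.5, 1.2, -0.5]
grip_width: 0.004
gripper_force: 0.0
```

jog_arm:
  rows:
    - [[0,0,0],[0,0,0]]
    - [[0,0,0],[0,0,0]]
    - [[0,0,0],[0,0,0]]
    - [[0,0,0],[0,0,0]]
    - [[0,0,0],[0,0,0]]
    - [[0,0,0],[0,0,0]]
    - [[0,0,0],[0,0,0]]
    - [[0,0,0],[0,0,0]]

```text
clock: 14.82
ee_pos: [0.4151, -0.2712, 0.2236]
tool_rot: [180.0, 0.0, 81.7]
contact_force: [-0.4, -0.3, -0.2]
grip_width: 0.002
gripper_force: 0.0
```

```bash
python3 - <<'E'
from h import *
q=cams.capture('side');t=cams.capture('top')
save('g.png',np.hstack([cv2.resize(q['img'][140:260,270:430],(400,300)),cv2.resize(t['img'][150:300,240:440],(400,300))]))
E
```

```text
(no output)
```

View pics/g.png

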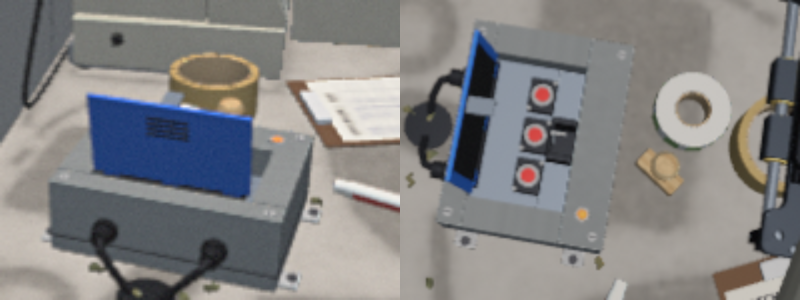

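The flap sprang open again, either pressed twice over or not quite caught. The buttons are still in. I'll repeat the closing, slower and with a check at each stage.

```bash
python3 - <<'E'
from h import *
for a in((-.05,0,.23),(.06,0,.23),(.115,0,.22),(.115,0,.125)): print(rel(*goto(*a,0,1)))
E
```

```text
([0.1406, -0.001, -0.0064], [0.0001, 0.0001, -0.0002])
([0.2506, -0.001, -0.0064], [0.0001, 0.0001, -0.0002])
([0.3056, -0.0011, 0.0036], [0.0001, 0.0001, -0.0002])
([0.3056, -0.0011, 0.0986], [0.0001, 0.0001, -0.0002])
```

jog_arm:
  rows:
    - [[0.055,0,-0.006],[0,0,0]]
    - [[0.11,-0.001,-0.006],[0,0,0]]
    - [[0.165,-0.001,-0.006],[0,0,0]]
    - [[0.22,-0.001,-0.006],[0,0,0]]
    - [[0.275,-0.001,-0.004],[0,0,0]]
    - [[0.305,-0.001,0.03],[0,0,0]]
    - [[0.305,-0.001,0.08],[0,0,0]]
    - [[0.305,-0.001,0.0985],[0,0,0]]

```text
clock: 15.92
ee_pos: [0.4567, 0.0311, 0.1227]
tool_rot: [-179.8, 0.0, 81.8]
contact_force: [0.2, 0.2, 0.7]
grip_width: 0.004
gripper_force: 0.0
```

jog_arm:
  rows:
    - [[-0.02,0,-0.001],[0,0,0]]
    - [[-0.036,0,-0.001],[0,0,0]]
    - [[-0.048,0,-0.001],[0,0,0]]
    - [[-0.056,0,-0.002],[0,0,0]]
    - [[-0.068,0,-0.004],[0,0,0]]
    - [[-0.082,0,-0.003],[0,0,0]]
    - [[-0.094,0,-0.001],[0,0,0]]
    - [[-0.104,0,0.005],[0,0,0]]

```text
clock: 16.92
ee_pos: [0.4432, -0.0731, 0.12]
tool_rot: [180.0, 0.0, 81.7]
contact_force: [0.5, 2.4, 0.6]
grip_width: 0.008
gripper_force: 0.9
```

```bash
python3 - <<'E'
from h import *
for a in((-.0125,0,.08),): print(rel(*goto(*a,0,1)))
E
```

```text
([-0.0219, -0.0002, 0.04], [0.0005, 0.0002, -0.0007])
```

jog_arm:
  rows:
    - [[-0.008,0,0.007],[0,0,0]]
    - [[-0.013,0,0.014],[0,0,0]]
    - [[-0.017,0,0.021],[0,0,0]]
    - [[-0.02,0,0.028],[0,0,0]]
    - [[-0.0215,0,0.034],[0,0,0]]
    - [[-0.022,0,0.038],[0,0,0]]
    - [[-0.022,0,0.041],[0,0,0]]
    - [[-0.022,0,0.041],[0,0,0]]

```text
clock: 17.92
ee_pos: [0.4399, -0.0938, 0.079]
tool_rot: [-180.0, 0.0, 81.7]
contact_force: [0.6, -0.2, 1.7]
grip_width: 0.007
gripper_force: 0.8
```

jog_arm:
  rows:
    - [[0,0,0.001],[0,0,0]]
    - [[0,0,0.002],[0,0,0]]
    - [[0,0,0.003],[0,0,0]]
    - [[0,0,0.004],[0,0,0]]
    - [[0,0,0.005],[0,0,0]]
    - [[0,0,0.005],[0,0,0]]

```text
clock: 18.68
ee_pos: [0.44, -0.0938, 0.074]
tool_rot: [180.0, -0.0, 81.7]
contact_force: [-0.1, -2.3, 1.7]
grip_width: 0.008
gripper_force: 0.7
```

jog_arm:
  rows:
    - [[0,0,0.001],[0,0,0]]
    - [[0,0,0.002],[0,0,0]]
    - [[0,0,0.003],[0,0,0]]
    - [[0,0,0.003],[0,0,0]]

```text
clock: 19.18
ee_pos: [0.44, -0.0938, 0.071]
tool_rot: [-180.0, -0.0, 81.7]
contact_force: [0.5, -1.6, 1.8]
grip_width: 0.007
gripper_force: 0.7
```

jog_arm:
  rows:
    - [[0,0,0.001],[0,0,0]]
    - [[0,0,0.002],[0,0,0]]
    - [[0,0,0.002],[0,0,0]]

```text
clock: 19.55
ee_pos: [0.4399, -0.0939, 0.069]
tool_rot: [-180.0, 0.0, 81.7]
contact_force: [-1.2, -0.8, 1.6]
grip_width: 0.003
gripper_force: 0.9
```

jog_arm:
  rows:
    - [[0,0,0.001],[0,0,0]]
    - [[0,0,0.002],[0,0,0]]
    - [[0,0,0.002],[0,0,0]]

```text
clock: 19.92
ee_pos: [0.44, -0.0939, 0.067]
tool_rot: [180.0, 0.0, 81.7]
contact_force: [-0.7, -0.8, 1.5]
grip_width: 0.003
gripper_force: 1.0
```

jog_arm:
  rows:
    - [[0,0,0.001],[0,0,0]]
    - [[0,0,0.0015],[0,0,0]]
    - [[0,0,0.0015],[0,0,0]]

```text
clock: 20.3
ee_pos: [0.4401, -0.094, 0.0661]
tool_rot: [180.0, 0.0, 81.7]
contact_force: [-4.3, -1.2, 11.4]
grip_width: 0.006
gripper_force: 5.2
```

jog_arm:
  rows:
    - [[0,0,0.0005],[0,0,0]]
    - [[0,0,0.001],[0,0,0]]
    - [[0,0,0.001],[0,0,0]]

```text
clock: 20.68
ee_pos: [0.4402, -0.094, 0.0656]
tool_rot: [180.0, 0.0, 81.7]
contact_force: [-6.9, 0.4, 17.0]
grip_width: 0.002
gripper_force: 8.8
```

jog_arm:
  rows:
    - [[0,0,-0.002],[0,0,0]]
    - [[0,0,-0.004],[0,0,0]]
    - [[0,0,-0.006],[0,0,0]]
    - [[0,0,-0.009],[0,0,0]]
    - [[0,0,-0.012],[0,0,0]]
    - [[0,0,-0.012],[0,0,0]]
    - [[0,0,-0.012],[0,0,0]]

```text
clock: 21.55
ee_pos: [0.4399, -0.0939, 0.0765]
tool_rot: [-180.0, 0.0, 81.7]
contact_force: [0.3, -0.1, -0.2]
grip_width: 0.008
gripper_force: 0.0
```

```bash
python3 - <<'E'
from h import *
q=cams.capture('side')
print(bot.observe()['contact_force'])
save('i.png',cv2.resize(q['img'][150:260,270:430],(640,440)))
E
```

```text
[0.15578002 0.15774006 0.05531783]
```

View pics/i.png

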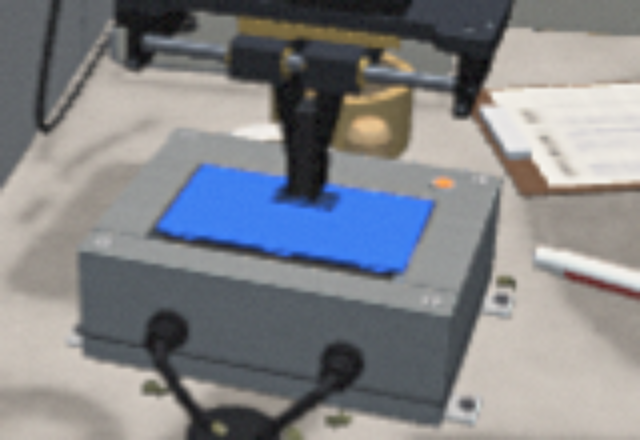

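No contact force, and the flap lies flush under the raised fingers, so the latch holds. I'll retreat and check once more.

jog_arm:
  rows:
    - [[0,0,-0.03],[0,0,0]]
    - [[0,0,-0.07],[0,0,0]]
    - [[-0.03,0,-0.11],[0,0,0]]
    - [[-0.08,0,-0.14],[0,0,0]]
    - [[-0.13,0,-0.15],[0,0,0]]
    - [[-0.18,0,-0.15],[0,0,0]]
    - [[-0.18,0,-0.15],[0,0,0]]
    - [[-0.18,0,-0.15],[0,0,0]]

```text
clock: 22.6
ee_pos: [0.414, -0.2713, 0.2263]
tool_rot: [-180.0, -0.0, 81.7]
contact_force: [0.7, 0.3, 0.2]
grip_width: 0.008
gripper_force: 0.0
```

jog_arm:
  rows:
    - [[0,0,0],[0,0,0]]
    - [[0,0,0],[0,0,0]]
    - [[0,0,0],[0,0,0]]
    - [[0,0,0],[0,0,0]]
    - [[0,0,0],[0,0,0]]
    - [[0,0,0],[0,0,0]]
    - [[0,0,0],[0,0,0]]
    - [[0,0,0],[0,0,0]]

```text
clock: 23.6
ee_pos: [0.4139, -0.272, 0.2266]
tool_rot: [180.0, -0.0, 81.7]
contact_force: [-1.0, -0.4, -0.4]
grip_width: 0.001
gripper_force: 0.0
```

```bash
python3 - <<'E'
from h import *
q=cams.capture('side');t=cams.capture('top')
save('j.png',np.hstack([cv2.resize(q['img'][140:260,270:430],(400,300)),cv2.resize(t['img'][150:300,240:440],(400,300))]))
E
```

```text
(no output)
```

View pics/j.png

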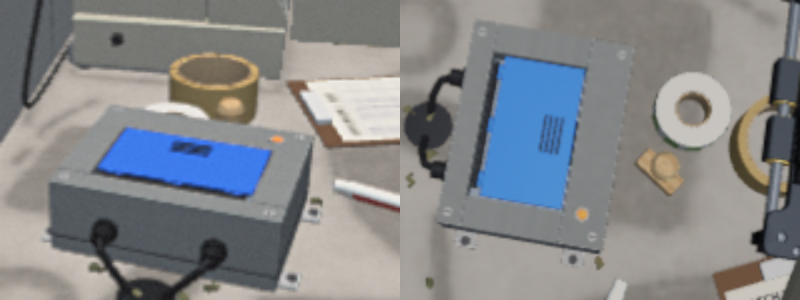

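The flap is shut and flush, the rolls and stamp are where they were, and the arm is clear.

```bash
python3 -c "
from bench import bot; print(bot.finish_job())"
```

```text
the job is handed in; nothing more can be done
None
```

The tripped button (box y = -38 mm) is pushed in and the flap is latched shut by itself; the first closing sprang open again, so I shut it a second time, and the job was handed in at about 24 s with nothing else touched.

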